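# Hold the coating gauge on the marked spot of a cast housing

### The arm

A 6-joint arm with a two-finger parallel gripper is mounted at the origin on the work surface. World frame = base frame: x ahead of the robot, y to its left, z up, the work surface at z = 0. Lengths are in m, angles in rad, forces in N, time in s.
With the tool pointing down it reaches from about 0.35 to 0.775 m from the base axis. Payload 7.3 kg.
Tool frame: the origin (TCP) lies midway between the tips of the shut fingers; the grasp point (between the pads) lies 19 mm behind it; z points along the fingers, y is the line along which they close (so a half turn about z gives the same grasp; the last joint's range is limited). The gripper opens to 92 mm and grips with 3 to 60 N. Pads are 19 mm wide; open, the fingers measure 130 mm over their backs; the gripper's body (75 mm by 190 mm) begins 47 mm behind the grasp point.
Start: joints at [-1.441, 0.342, 1.524, -0, 1.275, -0.146], TCP at [0.143, -0.505, 0.227] pointing down, gripper open.
Joint ranges: [-2.53, 2.53], [-0.77, 2.02], [0.04, 2.7], [-1, 4.14], [0.28, 2.66], [-3.11, 3.11]. Speed limits (rad/s): [2.57, 2.57, 3.14, 3.14, 3.14, 3.14].

### API

Orientations are given as [roll, pitch, yaw] about the fixed x, y, z axes, in that order (R = Rz(yaw) Ry(pitch) Rx(roll)).
In Python, from cell import robot, read_camera, camera_params, nets gives the robot as it stands. The module is installed in compiled form; this text tells all that it offers.
- The arm moves only by the tool step_arm, never from a script. Its argument "steps" is a list of rows, each an object of numbers: "x", "y", "z": the shift along the tool's x, y, z as a fraction of full scale; "rx", "ry", "rz": the turn, a rotation vector about the tool's x, y, z as a fraction of full scale; "claw": the opening, from -1 (shut) to 1 (fully open). In form: [{"x": .., "y": .., "z": .., "rx": .., "ry": .., "rz": .., "claw": ..}, ...]. A call has 1 to 12 rows; each row is the pose to reach, as a shift and turn from the pose commanded when the call began, along the tool's axes at that moment; what a row does not reach only later rows make up. Full scale, the value 1, is 750 mm for a shift and pi/4 rad for a turn. A row lasts 1/12 s, in which the tool goes at most 41.7 mm and 7.16 degrees, less where a joint would pass 70% of its speed; a pose out of reach is approached as far as the arm can. A call with a number of a shift or a turn outside -1 to 1 is refused whole. A call with a gripper value outside its range is refused whole. The fingers move at their own pace and stop on an object; "squeeze" is the grip in N (left out, the last holds). Time passes only in rows, so rows that repeat a pose let the fingers close. It gives the time, the measured TCP pose, the force, the opening and the grip force at its end, in the units of the state.
- robot.observe(): the state, without advancing time (a new reading comes with each control period).
- read_camera(name): name is "scene" or "top" or "wrist"; returns (picture, depth): 420x560x3 uint8, blue, green, red; 420x560 float32, m along the optical axis (not along the pixel's ray), 0 where there is no reading.
- camera_params(name): a dict with "fx", "fy", "cx", "cy" (pixels), "R" (3x3) and "t" (3): a world point X has camera coordinates R X + t; the wrist camera has in their place "hand_eye" (4x4, takes a point from camera to tool coordinates, whose origin is the TCP and whose axes are the flange's). Camera axes: x right, y down, z forward; pixel columns grow to the right and rows downward; lengths in m; the calibration is good to about 2 mm. A picture is of the moment at which its call begins: read the wrist's pose just before it. camera_params takes no time and is no camera call.
- robot.hand_in(): hands the job in; it is judged then, once.
Trained networks look in the newest picture that a camera, given by its name, has taken for a name from the list of things; names that differ only in an ending like _2 or _b are one class to them, and where a whole thing is asked for, a point or a joint stands for the part that bears it (a point fixed in the world has none). Each returns a list of dicts, best first, with "conf" (0 to 1); they miss things now and then, are a little off and sometimes report something else, mostly with a low value. They report only what shows in the picture. A call takes as long as a camera call. They do not tell look-alikes from the thing itself.
- nets.masks_of(camera, query): "region" (420x560 bool, what is visible of it) and "box" ([left, top, right, bottom] in pixels, round what is visible of it).
- nets.landmark_of(camera, query): "pixel" ([row, column] in pixels: a listed point, or the origin of a listed thing).
The state is a dict: "time": time; "qpos": joint angles; "qvel": joint speeds; "joint_efforts": joint torques, N m; "tool_pos": TCP position; "tool_rot": TCP orientation; "contact_force": force on the tool from outside, world axes, zero at the start; "torque": the same for the moment, N m; "opening": finger opening in m; "grip_force": force on a finger pad.
Only numpy, scipy, OpenCV 4.12 (cv2) and the standard library are available. Lean on these libraries where they do the work, as an engineer would, in place of code of your own. Each camera call takes 0.05 s, during which the arm holds its last target. There are 200 camera calls.

### The job

Slide the coated cast housing along the bench, away from the robot, until its back is flush against the jig's fence and it sits between the two inlaid lines. Then lift the coating gauge probe out of its stand and hold its sprung tip inside the ring marked on the housing's sloping face, square to that face and pressing lightly, so that the tip is pushed in about half its stroke and not bottomed. Finish while still holding the probe there; do not lift the housing or disturb the other things on the bench.

Things in the scene. Friction and masses are not known exactly. Their poses are not given: they have to be found in the camera images.
- jig: Fixed jig: aluminium fence bar 190 mm long (y), 18 thick, 20 high. Origin: middle of its front face (towards the robot) at bench level; x points from there into the fence, away from the robot, z up. Before the fence (negative x) a dark mat patch, flush for pushing, with two light inlaid lines along x, inner edges at y = +63 and -63 mm.
- housing: Loose grey cast housing, 0.45-0.7 kg, 70 mm deep (x), 90 wide (y), upright walls; flat top sloping 20 deg, 28 mm high at its right edge (y = -45), 59 at its left. Front wall (x = -35) faces the robot. Origin: centre of its underside, z up. Starts with its back 60-100 mm short of the fence, within 12 mm sideways and 0.2 rad of square; slides at 2-9 N. Home, its origin is 35 mm before the fence.
- spot: The marked spot: centre of the thin dark flat ring, 25 mm inside diameter, on the housing's sloping face; moves with the housing. Origin on the face, at x = 0, y = -3, z = 43 mm of the housing. Its z is the face's outward normal (20 deg from vertical, leaning to the housing's right, -y), its x is the housing's x.
- stand: Fixed white probe stand, a 64 x 64 mm block 50 mm high on a steel foot 88 mm square and 8 mm thick, with an 18 mm upright hole in the middle of its top in which the probe hangs by its shoulder. Origin: centre of its underside. It may be on the left or the right of the jig.
- probe: Coating gauge probe, 0.14 kg, loose, upright in the stand: square grey body 26 x 26 mm, 100 long; below it a 15 mm round steel nose 30 long, then the sprung tip. Origin: centre of the body's lower end (shoulder, 50 mm above the bench at start); z runs from tip to butt; x, y are square to the flats. Raise it 45 mm or more to clear the hole.
- tip_end (a point): The very end of the probe's sprung tip (a 10 mm steel ball end), on the probe's axis, 42 mm beyond the body's lower end when not pressed in.
- tip (a joint): How far the sprung tip is pushed into the nose (m): 0 free, 0.012 bottomed. Spring 350 N/m, so 0.006 means about 2 N.
- wash_bottle: White plastic bottle 60 mm in diameter, 150 mm high, on the side of the jig where the stand is not. Leave alone. Origin: centre of its underside.
- dish: White ceramic dish 48 mm in diameter, 22 mm high. Leave alone. Origin: centre of its underside.
- ref_block: Steel block 36 x 36 x 14 mm. Leave alone. Origin: centre of its underside.
- amber_a: Brown bottle with paper label, 76 mm in diameter, 170 mm high, behind on the right. Leave alone. Origin: centre of its underside.
- amber_b: Brown bottle 64 mm in diameter, 140 mm high, behind on the left. Leave alone. Origin: centre of its underside.
- beaker: Glass beaker 66 mm in diameter, 85 mm high, behind. Leave alone. Origin: centre of its underside.
- weight: Brass weight with a knob, 32 mm in diameter, 45 mm high, behind. Leave alone. Origin: centre of its underside.
There are look-alikes about, which are no part of the job. Leave any blue look-alike of the housing alone. What is shaped like the jig but purple is not meant.

How it is judged:
By the outcome, as a careful person would: the job done as asked, in the order asked, and still so for the second after the job is handed in, while the arm keeps its last pose, push and grip.
It also fails if it takes over 58 s, if anything falls off the work surface, if the arm or the gripper's body presses on something with over 40 N, if the wrist force passes 120 N, or if a joint passes its speed limit or range.

## Working session

There is one attempt and no reset: what is moved stays moved. The work goes in short steps, Python scripts to look and compute and a tool call to move; the robot and the scene stay as the last step left them, time stands still between calls to the robot, and variables do not carry over. Pictures are saved under pics/ and viewed, at most 10 in all, crops included, and the job is handed in when it is done.

Besides the shell and the picture viewer there is one more tool, called as a command line: name --argument value ..., lists and objects as JSON in quotes. step_arm: Moves the arm, as the interface text tells. Its arguments: {"type":"object","properties":{"steps":{"type":"array","items":{"type":"object","properties":{"x":{"type":"number","minimum":-1,"maximum":1},"y":{"type":"number","minimum":-1,"maximum":1},"z":{"type":"number","minimum":-1,"maximum":1},"rx":{"type":"number","minimum":-1,"maximum":1},"ry":{"type":"number","minimum":-1,"maximum":1},"rz":{"type":"number","minimum":-1,"maximum":1},"claw":{"type":"number"}}}},"squeeze":{"type":"number"}},"required":["steps"]}

```bash
mkdir -p pics; cat > h.py <<'E'
import numpy as np, cv2
from cell import robot, read_camera, camera_params, nets
from scipy.spatial.transform import Rotation as Ro
def cam(name):
    s=robot.observe(); p,d=read_camera(name); c=camera_params(name)
    if name=='wrist':
        T=np.eye(4); T[:3,:3]=Ro.from_euler('xyz',s['tool_rot']).as_matrix(); T[:3,3]=s['tool_pos']
        M=T@np.array(c['hand_eye'])
    else:
        R=np.array(c['R']);t=np.array(c['t']); M=np.eye(4); M[:3,:3]=R.T; M[:3,3]=-R.T@t
    return p,d,c,M
def cloud(d,c,M):
    v,u=np.indices(d.shape); P=np.stack([(u-c['cx'])/c['fx']*d,(v-c['cy'])/c['fy']*d,d],-1)
    W=P@M[:3,:3].T+M[:3,3]; W[d<=0]=np.nan; return W
def proj(X,c,M):
    p=(np.asarray(X)-M[:3,3])@M[:3,:3]; return p[1]/p[2]*c['fy']+c['cy'],p[0]/p[2]*c['fx']+c['cx']
E
python3 - <<'E'
from h import *
for n in ['scene','top']:
    p,d,c,M=cam(n); cv2.imwrite(f'pics/{n}0.png',p); W=cloud(d,c,M); np.save(n+'0.npy',W)
    for q in ['housing','jig','spot','stand','probe','dish','ref_block','wash_bottle']:
        for r in nets.masks_of(n,q)[:3]:
            w=W[r['region']]; print(n,q,round(r['conf'],2),np.round(r['box']),np.round(np.nanmedian(w,0),3),np.round(np.nanmin(w,0),3),np.round(np.nanmax(w,0),3))
print(robot.observe())
E
```

```text
scene housing 0.9 [228. 180. 273. 236.] [ 0.591 -0.027  0.039] [ 0.535 -0.071 -0.003] [0.625 0.063 0.063]
scene housing 0.71 [151. 190. 205. 242.] [ 0.47  -0.135  0.039] [ 0.382 -0.165 -0.004] [ 0.514 -0.06   0.063]
scene jig 0.89 [199. 120. 267. 183.] [0.432 0.113 0.002] [ 0.346  0.011 -0.006] [0.515 0.227 0.026]
scene jig 0.56 [232. 189. 316. 272.] [ 0.66  -0.031  0.002] [ 0.58  -0.12  -0.005] [0.721 0.082 0.026]
scene jig 0.48 [226. 179. 274. 236.] [ 0.591 -0.027  0.039] [ 0.516 -0.071 -0.004] [0.625 0.058 0.063]
scene spot 0.73 [288.  76. 315. 135.] [0.534 0.263 0.082] [ 0.422  0.248 -0.006] [0.557 0.445 0.155]
scene spot 0.45 [156. 192. 199. 231.] [ 0.437 -0.153  0.057] [ 0.429 -0.161  0.031] [ 0.507 -0.097  0.061]
scene spot 0.38 [324. 154. 342. 175.] [0.666 0.207 0.012] [ 0.644  0.177 -0.   ] [0.69  0.224 0.025]
scene stand 0.8 [123. 269. 179. 318.] [ 0.546 -0.309  0.032] [ 0.467 -0.345 -0.003] [ 0.581 -0.239  0.085]
scene stand 0.56 [364.  96. 394. 150.] [0.707 0.33  0.08 ] [ 0.635  0.315 -0.003] [0.733 0.516 0.144]
scene stand 0.56 [345. 186. 363. 206.] [0.759 0.144 0.029] [
[... 1715 characters left out ...]
3]
{'time': 0.9, 'qpos': array([-1.44100633e+00,  3.41969561e-01,  1.52405596e+00,  2.01930036e-05,
        1.27539941e+00, -1.45997478e-01]), 'qvel': array([6.91717370e-05, 1.01114139e-04, 2.66656867e-03, 5.86669129e-04,
       1.57165100e-03, 3.06566197e-04]), 'joint_efforts': array([-1.71292726e-03, -4.31126010e+01, -2.44477004e+01,  7.16412161e-02,
        4.81970818e-02, -7.42875926e-06]), 'tool_pos': array([ 0.14299396, -0.50519331,  0.22677172]), 'tool_rot': array([3.14142390e+00, 5.28701816e-06, 2.75781601e-01]), 'contact_force': array([ 0.1476023 , -0.26136457, -0.9073591 ]), 'torque': array([ 0.03573366,  0.01719369, -0.01978834]), 'grip_force': 0.0, 'opening': 0.09178887770218098}
```

```bash
python3 -c "
import cv2,numpy as np
t=cv2.imread('pics/top0.png');s=cv2.imread('pics/scene0.png')
cv2.imwrite('pics/c1.png',np.hstack([cv2.resize(t[150:350,170:440],(400,296),interpolation=2),cv2.resize(s[60:330,110:410],(400,360),interpolation=2)[:296]]))
cv2.imwrite('pics/c2.png',cv2.resize(t[150:350,170:440],(800,592),interpolation=2))"
```

```text
(no output)
```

View pics/c2.png

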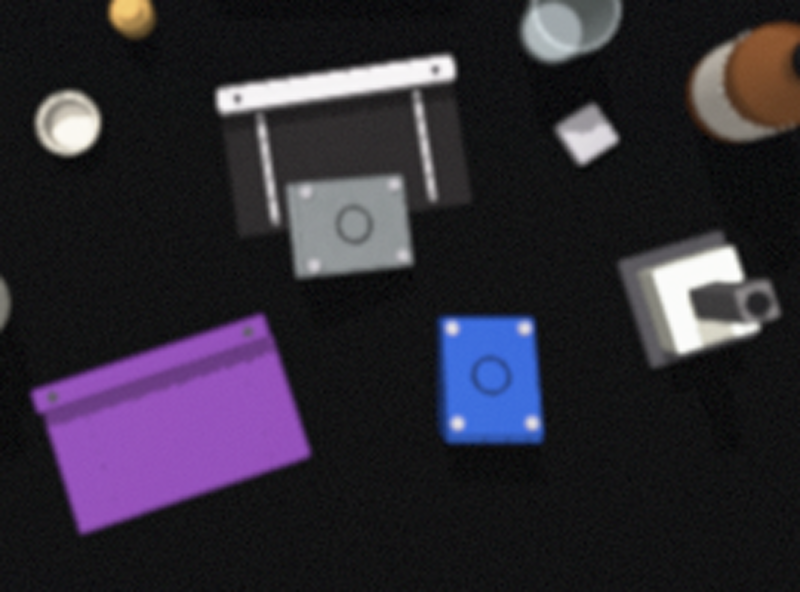

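View pics/scene0.png

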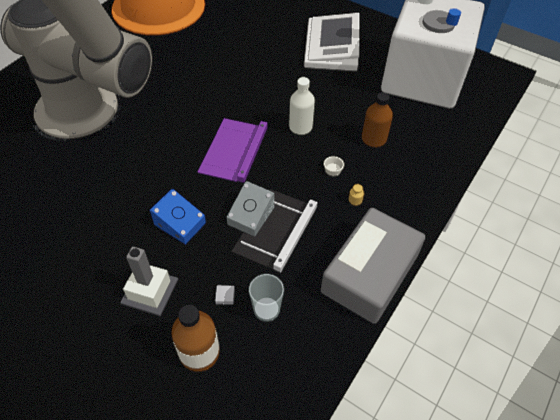

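```bash
python3 - <<'E'
from h import *
c=camera_params('wrist'); print(np.round(c['hand_eye'],3),c['fx'],c['cx'])
# coarse: housing & jig
R=Ro.from_euler('xyz',robot.observe()['tool_rot']).as_matrix(); p0=robot.observe()['tool_pos']
for t in [(0.54,-0.02,0.33),(0.42,-.3,.35),]: print(np.round(R.T@(np.array(t)-p0)/.75,3))
W=np.load('top0.npy')
m=(W[...,2]>.012)&(W[...,2]<.03)&(W[...,0]>.62)&(W[...,0]<.73)&(abs(W[...,1]+.02)<.12)
f=W[m][:,:2]; r=cv2.minAreaRect((f*1000).astype(np.float32)); print(r)
E
```

```text
[[-0.002 -0.958 -0.285  0.078]
 [ 1.    -0.001 -0.001 -0.   ]
 [ 0.    -0.285  0.958 -0.157]
 [ 0.     0.     0.     1.   ]] 312.10029688206964 282.44281982541855
[ 0.685 -0.478 -0.138]
[ 0.43  -0.163 -0.164]
((694.9234008789062, -10.249069213867188), (18.63901138305664, 189.1210479736328), 8.188119888305664)
```

step_arm --steps '[{"x":0.685,"y":-0.478,"z":-0.031,"rz":0.169,"claw":-0.1},{"x":0.685,"y":-0.478,"z":-0.031,"rz":0.169,"claw":-0.1},{"x":0.685,"y":-0.478,"z":-0.031,"rz":0.169,"claw":-0.1},{"x":0.685,"y":-0.478,"z":-0.031,"rz":0.169,"claw":-0.1},{"x":0.685,"y":-0.478,"z":-0.031,"rz":0.169,"claw":-0.1},{"x":0.685,"y":-0.478,"z":-0.031,"rz":0.169,"claw":-0.1},{"x":0.685,"y":-0.478,"z":-0.031,"rz":0.169,"claw":-0.1},{"x":0.685,"y":-0.478,"z":-0.031,"rz":0.169,"claw":-0.1},{"x":0.685,"y":-0.478,"z":-0.031,"rz":0.169,"claw":-0.1},{"x":0.685,"y":-0.478,"z":-0.031,"rz":0.169,"claw":-0.1},{"x":0.685,"y":-0.478,"z":-0.031,"rz":0.169,"claw":-0.1},{"x":0.685,"y":-0.478,"z":-0.031,"rz":0.169,"claw":-0.1}]'

```text
$.steps[0]: bad value
```

step_arm --steps '[{"x":0.4,"y":-0.28,"z":-0.02,"rx":0,"ry":0,"rz":0.169,"claw":0.0}]' --squeeze 20

```text
time: 0.98
tool_pos: [0.1662, -0.4771, 0.2278]
tool_rot: [3.139, 0.002, 0.151]
contact_force: [0.8, 0.8, -1.0]
opening: 0.0884
grip_force: 0.0
```

step_arm --steps '[{"x":0.579,"y":-0.523,"z":-0.029,"rx":0,"ry":0,"rz":0.01,"claw":-0.1},{"x":0.579,"y":-0.523,"z":-0.029,"rx":0,"ry":0,"rz":0.01,"claw":-0.1},{"x":0.579,"y":-0.523,"z":-0.029,"rx":0,"ry":0,"rz":0.01,"claw":-0.1},{"x":0.579,"y":-0.523,"z":-0.029,"rx":0,"ry":0,"rz":0.01,"claw":-0.1},{"x":0.579,"y":-0.523,"z":-0.029,"rx":0,"ry":0,"rz":0.01,"claw":-0.1},{"x":0.579,"y":-0.523,"z":-0.029,"rx":0,"ry":0,"rz":0.01,"claw":-0.1},{"x":0.579,"y":-0.523,"z":-0.029,"rx":0,"ry":0,"rz":0.01,"claw":-0.1},{"x":0.579,"y":-0.523,"z":-0.029,"rx":0,"ry":0,"rz":0.01,"claw":-0.1},{"x":0.579,"y":-0.523,"z":-0.029,"rx":0,"ry":0,"rz":0.01,"claw":-0.1},{"x":0.579,"y":-0.523,"z":-0.029,"rx":0,"ry":0,"rz":0.01,"claw":-0.1},{"x":0.579,"y":-0.523,"z":-0.029,"rx":0,"ry":0,"rz":0.01,"claw":-0.1},{"x":0.579,"y":-0.523,"z":-0.029,"rx":0,"ry":0,"rz":0.01,"claw":-0.1}]'

```text
time: 1.98
tool_pos: [0.4854, -0.084, 0.2473]
tool_rot: [3.141, -0.001, 0.145]
contact_force: [1.0, -0.8, -0.0]
opening: 0.0417
grip_force: 0.0
```

step_arm --steps '[{"x":0.08,"y":-0.07,"z":0,"rx":0,"ry":0,"rz":0,"claw":-0.1},{"x":0.08,"y":-0.07,"z":0,"rx":0,"ry":0,"rz":0,"claw":-0.1},{"x":0.08,"y":-0.07,"z":0,"rx":0,"ry":0,"rz":0,"claw":-0.1},{"x":0.08,"y":-0.07,"z":0,"rx":0,"ry":0,"rz":0,"claw":-0.1},{"x":0.08,"y":-0.07,"z":0,"rx":0,"ry":0,"rz":0,"claw":-0.1}]'

```text
time: 2.4
tool_pos: [0.5358, -0.0254, 0.2467]
tool_rot: [3.141, 0.001, 0.146]
contact_force: [-1.1, -0.9, 0.2]
opening: 0.0413
grip_force: 0.0
```

```bash
cat > meas.py <<'E'
from h import *
import sys
tag=sys.argv[1]
s=robot.observe(); print(s['time'],np.round(s['tool_pos'],4),np.round(s['tool_rot'],4),np.round(s['contact_force'],1))
p,d,c,M=cam('wrist'); cv2.imwrite(f'pics/{tag}.png',p); W=cloud(d,c,M); np.save(tag+'.npy',W)
# fence top: plane-intersect pixels on z=.02
def rect(m):
    k,l,st,_=cv2.connectedComponentsWithStats(m.astype(np.uint8)); i=1+np.argmax(st[1:,4]); return l==i
z=W[...,2]
for n,m in [('fence',(z>.014)&(z<.026)&(W[...,0]>.64)&(W[...,0]<.73)),('house',(z>.024)&(z<.066)&(W[...,0]<.665)&(W[...,0]>.5)&(abs(W[...,1])<.1))]:
    m=rect(m); w=W[m]; r=cv2.minAreaRect((w[:,:2]*1000).astype(np.float32)); print(n,m.sum(),r,np.round(cv2.boxPoints(r),1).tolist(), np.round(np.nanmedian(w,0),4))
    if n=='house':
        A=np.c_[w[:,:2],np.ones(len(w))]; k=np.ones(len(w),bool)
        for _ in range(4):
            q=np.linalg.lstsq(A[k],w[k,2],rcond=None)[0]; k=abs(A@q-w[:,2])<.004
        print('plane',q,'tilt',np.degrees(np.arctan(np.hypot(*q[:2]))),'uphill dir',np.arctan2(q[1],q[0]))
for r in nets.landmark_of('wrist','spot')[:3]:
    v,u=map(int,map(round,r['pixel'])); print('spot',r['conf'],r['pixel'],W[v,u])
E
python3 meas.py w1
```

```text
2.4 [ 0.5358 -0.0254  0.2467] [3.1413e+00 1.0000e-03 1.4570e-01] [-1.1 -0.9  0.2]
fence 3238 ((697.7296752929688, -11.030235290527344), (18.229305267333984, 189.93927001953125), 8.213438987731934) [[675.0999755859375, 81.69999694824219], [702.2999877929688, -106.30000305175781], [720.2999877929688, -103.69999694824219], [693.2000122070312, 84.30000305175781]] [ 0.6974 -0.0111  0.0193]
house 4934 ((583.6234741210938, -20.613773345947266), (70.11864471435547, 90.30519104003906), 5.993012428283691) [[544.0, 20.600000381469727], [553.5, -69.19999694824219], [623.2000122070312, -61.900001525878906], [613.7999877929688, 28.0]] [ 0.5849 -0.0178  0.0446]
plane [-0.03644773  0.35811884  0.07225185] tilt 19.797293827669932 uphill dir 1.672222606075811
spot 0.79 [148.3, 286.4] [ 0.58153782 -0.02218771  0.04314486]
spot 0.69 [250.6, 354.3] [ 0.46786336 -0.12540511  0.04238852]
```

View pics/w1.png

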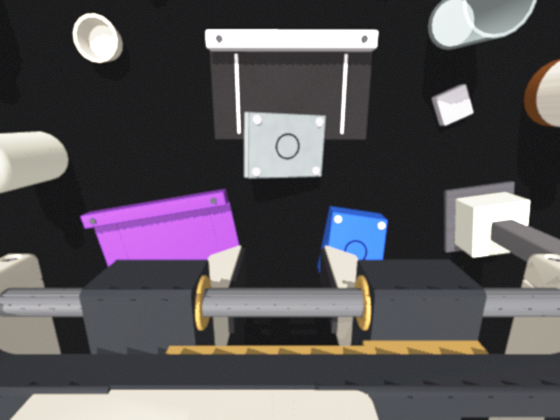

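step_arm --steps '[{"x":-0.01,"y":0.003,"z":0.03,"rx":0,"ry":0,"rz":0.004,"claw":-0.35},{"x":-0.01,"y":0.003,"z":0.08,"rx":0,"ry":0,"rz":0.004,"claw":-0.35},{"x":-0.01,"y":0.003,"z":0.13,"rx":0,"ry":0,"rz":0.004,"claw":-0.35},{"x":-0.01,"y":0.003,"z":0.18,"rx":0,"ry":0,"rz":0.004,"claw":-0.35},{"x":-0.01,"y":0.003,"z":0.23,"rx":0,"ry":0,"rz":0.004,"claw":-0.35},{"x":-0.01,"y":0.003,"z":0.26,"rx":0,"ry":0,"rz":0.004,"claw":-0.35},{"x":-0.01,"y":0.003,"z":0.285,"rx":0,"ry":0,"rz":0.004,"claw":-0.35},{"x":-0.01,"y":0.003,"z":0.3,"rx":0,"ry":0,"rz":0.004,"claw":-0.35},{"x":-0.01,"y":0.003,"z":0.306,"rx":0,"ry":0,"rz":0.004,"claw":-0.35},{"x":-0.01,"y":0.003,"z":0.306,"rx":0,"ry":0,"rz":0.004,"claw":-0.35}]'

```text
time: 3.33
tool_pos: [0.5282, -0.0296, 0.0169]
tool_rot: [-3.141, 0.002, 0.14]
contact_force: [-0.0, 0.6, -0.3]
opening: 0.0298
grip_force: 0.0
```

step_arm --steps '[{"x":0.008,"y":0,"z":0,"rx":0,"ry":0,"rz":-0.003,"claw":-0.35},{"x":0.016,"y":0,"z":0,"rx":0,"ry":0,"rz":-0.003,"claw":-0.35},{"x":0.023,"y":0,"z":0,"rx":0,"ry":0,"rz":-0.003,"claw":-0.35},{"x":0.03,"y":0,"z":0,"rx":0,"ry":0,"rz":-0.003,"claw":-0.35},{"x":0.037,"y":0,"z":0,"rx":0,"ry":0,"rz":-0.003,"claw":-0.35},{"x":0.044,"y":0,"z":0,"rx":0,"ry":0,"rz":-0.003,"claw":-0.35},{"x":0.051,"y":0,"z":0,"rx":0,"ry":0,"rz":-0.003,"claw":-0.35},{"x":0.058,"y":0,"z":0,"rx":0,"ry":0,"rz":-0.003,"claw":-0.35},{"x":0.065,"y":0,"z":0,"rx":0,"ry":0,"rz":-0.003,"claw":-0.35},{"x":0.072,"y":0,"z":0,"rx":0,"ry":0,"rz":-0.003,"claw":-0.35},{"x":0.079,"y":0,"z":0,"rx":0,"ry":0,"rz":-0.003,"claw":-0.35},{"x":0.085,"y":0,"z":0,"rx":0,"ry":0,"rz":-0.003,"claw":-0.35}]'

```text
time: 4.33
tool_pos: [0.592, -0.0195, 0.0184]
tool_rot: [3.142, 0.001, 0.145]
contact_force: [-7.1, -1.4, 4.5]
opening: 0.0297
grip_force: 3.4
```

step_arm --steps '[{"x":0.003,"y":0,"z":0,"rx":0,"ry":0,"rz":0,"claw":-0.35},{"x":0.006,"y":0,"z":0,"rx":0,"ry":0,"rz":0,"claw":-0.35},{"x":0.009,"y":0,"z":0,"rx":0,"ry":0,"rz":0,"claw":-0.35},{"x":0.012,"y":0,"z":0,"rx":0,"ry":0,"rz":0,"claw":-0.35},{"x":0.014,"y":0,"z":0,"rx":0,"ry":0,"rz":0,"claw":-0.35},{"x":0.016,"y":0,"z":0,"rx":0,"ry":0,"rz":0,"claw":-0.35},{"x":0.017,"y":0,"z":0,"rx":0,"ry":0,"rz":0,"claw":-0.35}]'

```text
time: 4.92
tool_pos: [0.6044, -0.0178, 0.0184]
tool_rot: [3.142, 0.001, 0.145]
contact_force: [-6.9, -1.3, 5.3]
opening: 0.0301
grip_force: 3.7
```

step_arm --steps '[{"x":0.0013,"y":0,"z":0,"rx":0,"ry":0,"rz":0,"claw":-0.35},{"x":0.0026,"y":0,"z":0,"rx":0,"ry":0,"rz":0,"claw":-0.35},{"x":0.004,"y":0,"z":0,"rx":0,"ry":0,"rz":0,"claw":-0.35},{"x":0.005,"y":0,"z":0,"rx":0,"ry":0,"rz":0,"claw":-0.35},{"x":0.006,"y":0,"z":0,"rx":0,"ry":0,"rz":0,"claw":-0.35}]'

```text
time: 5.33
tool_pos: [0.607, -0.0174, 0.0184]
tool_rot: [-3.141, 0.005, 0.145]
contact_force: [-14.4, -2.5, 11.4]
opening: 0.0293
grip_force: 7.8
```

step_arm --steps '[{"x":0.001,"y":0,"z":0,"rx":0,"ry":0,"rz":0,"claw":-0.35},{"x":0.002,"y":0,"z":0,"rx":0,"ry":0,"rz":0,"claw":-0.35},{"x":0.002,"y":0,"z":0,"rx":0,"ry":0,"rz":0,"claw":-0.35}]'

```text
time: 5.58
tool_pos: [0.6069, -0.0174, 0.0184]
tool_rot: [-3.141, 0.009, 0.145]
contact_force: [-18.9, -3.6, 14.2]
opening: 0.0303
grip_force: 9.5
```

step_arm --steps '[{"x":-0.006,"y":0,"z":0,"rx":0,"ry":0,"rz":0,"claw":-0.35},{"x":-0.03,"y":0,"z":0,"rx":0,"ry":0,"rz":0,"claw":-0.35},{"x":-0.06,"y":0,"z":0,"rx":0,"ry":0,"rz":0,"claw":-0.35},{"x":-0.07,"y":0,"z":-0.04,"rx":0,"ry":0,"rz":0,"claw":-0.35},{"x":-0.07,"y":0,"z":-0.09,"rx":0,"ry":0,"rz":0,"claw":-0.35},{"x":-0.07,"y":0,"z":-0.14,"rx":0,"ry":0,"rz":0,"claw":0},{"x":-0.07,"y":0,"z":-0.19,"rx":0,"ry":0,"rz":0,"claw":0},{"x":-0.07,"y":0,"z":-0.24,"rx":0,"ry":0,"rz":0,"claw":0},{"x":-0.07,"y":0,"z":-0.29,"rx":0,"ry":0,"rz":0,"claw":0},{"x":-0.07,"y":0,"z":-0.29,"rx":0,"ry":0,"rz":0,"claw":0},{"x":-0.07,"y":0,"z":-0.29,"rx":0,"ry":0,"rz":0,"claw":0}]'

```text
time: 6.5
tool_pos: [0.5607, -0.0245, 0.2384]
tool_rot: [3.139, -0.008, 0.144]
contact_force: [-0.0, 0.1, -0.1]
opening: 0.0459
grip_force: 0.0
```

```bash
sed -i "s/W\[...,0\]<.665/(W[...,0]*.9897+W[...,1]*.1428<.6775)/" meas.py; python3 meas.py w2; python3 -c "
import cv2;p=cv2.imread('pics/w2.png');cv2.imwrite('pics/w2c.png',cv2.resize(p[0:160,190:400],(788,600),interpolation=2))"
```

```text
6.5 [ 0.5607 -0.0245  0.2384] [ 3.1392 -0.0077  0.1445] [-0.   0.1 -0.1]
fence 2680 ((697.4210205078125, -11.133583068847656), (18.517641067504883, 189.92510986328125), 7.728385925292969) [[675.5, 81.69999694824219], [701.0, -106.5], [719.4000244140625, -104.0], [693.7999877929688, 84.19999694824219]] [ 0.6989 -0.0178  0.0193]
house 5535 ((651.9075927734375, -9.557918548583984), (67.32645416259766, 90.26618194580078), 8.174107551574707) [[612.2000122070312, 30.299999237060547], [625.0, -59.0], [691.5999755859375, -49.400001525878906], [678.7999877929688, 39.900001525878906]] [ 0.6531 -0.0067  0.0447]
plane [-0.05037795  0.35832737  0.07998326] tilt 19.892728643785745 uphill dir 1.7104728121406736
spot 0.62 [107.1, 283.6] [ 0.65132971 -0.01292946  0.04358224]
```

View pics/w2c.png

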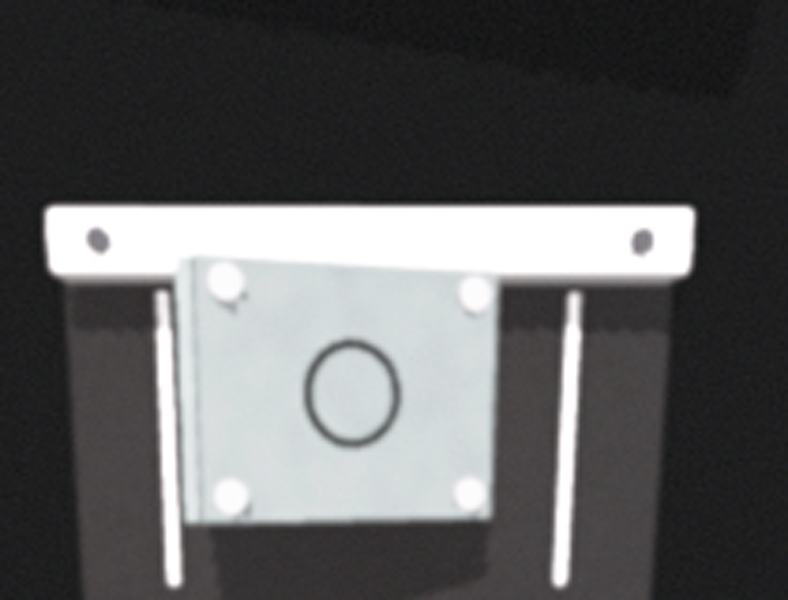

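step_arm --steps '[{"x":-0.21,"y":0.327,"z":-0.03,"rx":0,"ry":0,"rz":0,"claw":0.4},{"x":-0.21,"y":0.327,"z":-0.03,"rx":0,"ry":0,"rz":0,"claw":0.4},{"x":-0.21,"y":0.327,"z":-0.03,"rx":0,"ry":0,"rz":0,"claw":0.4},{"x":-0.21,"y":0.327,"z":-0.03,"rx":0,"ry":0,"rz":0,"claw":0.4},{"x":-0.21,"y":0.327,"z":-0.03,"rx":0,"ry":0,"rz":0,"claw":0.4},{"x":-0.21,"y":0.327,"z":-0.03,"rx":0,"ry":0,"rz":0,"claw":0.4},{"x":-0.21,"y":0.327,"z":-0.03,"rx":0,"ry":0,"rz":0,"claw":0.4},{"x":-0.21,"y":0.327,"z":-0.03,"rx":0,"ry":0,"rz":0,"claw":0.4},{"x":-0.21,"y":0.327,"z":-0.03,"rx":0,"ry":0,"rz":0,"claw":0.4},{"x":-0.21,"y":0.327,"z":-0.03,"rx":0,"ry":0,"rz":0,"claw":0.4},{"x":-0.21,"y":0.327,"z":-0.03,"rx":0,"ry":0,"rz":0,"claw":0.4}]'

```text
time: 7.52
tool_pos: [0.4385, -0.2884, 0.2565]
tool_rot: [-3.14, 0.001, 0.146]
contact_force: [0.7, -0.2, -0.2]
opening: 0.0638
grip_force: 0.0
```

```bash
python3 - <<'E'
from h import *
s=robot.observe(); print(s['time'],np.round(s['tool_pos'],4),np.round(s['tool_rot'],4))
p,d,c,M=cam('wrist'); cv2.imwrite('pics/w3.png',p); W=cloud(d,c,M)
near=(abs(W[...,0]-.52)<.08)&(abs(W[...,1]+.285)<.08)
for n,a,b in [('top',.143,.157),('body',.065,.157),('block',.044,.056),('foot',.004,.013)]:
    m=near&(W[...,2]>a)&(W[...,2]<b); w=W[m]; r=cv2.minAreaRect((w[:,:2]*1000).astype(np.float32)); print(n,m.sum(),r,np.median(w[:,2]))
E
```

```text
7.5167 [ 0.4385 -0.2884  0.2565] [-3.1399e+00  9.0000e-04  1.4570e-01]
top 1051 ((524.2906494140625, -291.99200439453125), (26.1450252532959, 26.17371940612793), 16.650373458862305) 0.14953698094154955
body 1077 ((524.261962890625, -292.0016174316406), (26.24747085571289, 26.187402725219727), 16.466951370239258) 0.1494867311773525
block 2382 ((524.5645751953125, -291.90667724609375), (64.11056518554688, 64.07554626464844), 16.420394897460938) 0.049200120263955704
foot 1735 ((524.6493530273438, -291.80059814453125), (88.08374786376953, 88.04515838623047), 16.431249618530273) 0.007069575708864073
```

View pics/w3.png

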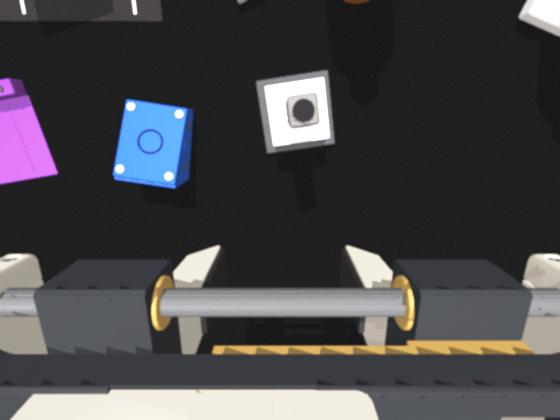

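step_arm --steps '[{"x":0.055,"y":0.011,"z":0,"rx":0,"ry":0,"rz":-0.09,"claw":0.4},{"x":0.1125,"y":0.0214,"z":0,"rx":0,"ry":0,"rz":-0.181,"claw":0.4},{"x":0.1125,"y":0.0214,"z":0,"rx":0,"ry":0,"rz":-0.181,"claw":0.4},{"x":0.1125,"y":0.0214,"z":0,"rx":0,"ry":0,"rz":-0.181,"claw":0.4},{"x":0.1125,"y":0.0214,"z":0.04,"rx":0,"ry":0,"rz":-0.181,"claw":0.4},{"x":0.1125,"y":0.0214,"z":0.08,"rx":0,"ry":0,"rz":-0.181,"claw":0.4},{"x":0.1125,"y":0.0214,"z":0.12,"rx":0,"ry":0,"rz":-0.181,"claw":0.4},{"x":0.1125,"y":0.0214,"z":0.12,"rx":0,"ry":0,"rz":-0.181,"claw":0.4}]'

```text
time: 8.23
tool_pos: [0.5206, -0.2906, 0.1619]
tool_rot: [-3.133, 0.007, 0.287]
contact_force: [-1.1, -0.4, -0.6]
opening: 0.0643
grip_force: 0.0
```

step_arm --steps '[{"x":0,"y":0,"z":0,"rx":0,"ry":0,"rz":0,"claw":0.4},{"x":0,"y":0,"z":0,"rx":0,"ry":0,"rz":0,"claw":0.4},{"x":0,"y":0,"z":0,"rx":0,"ry":0,"rz":0,"claw":0.4}]'

```text
time: 8.48
tool_pos: [0.5249, -0.2942, 0.1701]
tool_rot: [3.138, -0.003, 0.286]
contact_force: [0.4, -0.5, -0.5]
opening: 0.0641
grip_force: 0.0
```

step_arm --steps '[{"x":0,"y":-0.003,"z":0.03,"rx":0,"ry":0,"rz":0,"claw":0.4},{"x":0,"y":-0.003,"z":0.06,"rx":0,"ry":0,"rz":0,"claw":0.4},{"x":0,"y":-0.003,"z":0.085,"rx":0,"ry":0,"rz":0,"claw":0.4},{"x":0,"y":-0.003,"z":0.099,"rx":0,"ry":0,"rz":0,"claw":0.4},{"x":0,"y":-0.003,"z":0.099,"rx":0,"ry":0,"rz":0,"claw":0.4},{"x":0,"y":-0.003,"z":0.099,"rx":0,"ry":0,"rz":0,"claw":0.4},{"x":0,"y":-0.003,"z":0.099,"rx":0,"ry":0,"rz":0,"claw":0.4}]'

```text
time: 9.07
tool_pos: [0.5243, -0.2922, 0.095]
tool_rot: [3.139, -0.002, 0.286]
contact_force: [0.0, 0.2, 0.1]
opening: 0.0644
grip_force: 0.0
```

step_arm --steps '[{"x":0,"y":0,"z":0,"rx":0,"ry":0,"rz":0,"claw":-1},{"x":0,"y":0,"z":0,"rx":0,"ry":0,"rz":0,"claw":-1},{"x":0,"y":0,"z":0,"rx":0,"ry":0,"rz":0,"claw":-1},{"x":0,"y":0,"z":0,"rx":0,"ry":0,"rz":0,"claw":-1},{"x":0,"y":0,"z":0,"rx":0,"ry":0,"rz":0,"claw":-1},{"x":0,"y":0,"z":0,"rx":0,"ry":0,"rz":0,"claw":-1},{"x":0,"y":0,"z":0,"rx":0,"ry":0,"rz":0,"claw":-1},{"x":0,"y":0,"z":0,"rx":0,"ry":0,"rz":0,"claw":-1}]' --squeeze 30

```text
time: 9.73
tool_pos: [0.5233, -0.2915, 0.0932]
tool_rot: [3.142, 0.0, 0.286]
contact_force: [0.3, -0.7, -0.2]
opening: 0.0259
grip_force: 30.0
```

step_arm --steps '[{"x":0,"y":0,"z":-0.02,"rx":0,"ry":0,"rz":0,"claw":-1},{"x":0,"y":0,"z":-0.05,"rx":0,"ry":0,"rz":0,"claw":-1},{"x":0,"y":0,"z":-0.08,"rx":0,"ry":0,"rz":0,"claw":-1},{"x":0,"y":0,"z":-0.12,"rx":0,"ry":0,"rz":0,"claw":-1},{"x":0,"y":0,"z":-0.16,"rx":0,"ry":0,"rz":0,"claw":-1},{"x":0,"y":0,"z":-0.18,"rx":0,"ry":0,"rz":0,"claw":-1},{"x":0,"y":0,"z":-0.18,"rx":0,"ry":0,"rz":0,"claw":-1},{"x":0,"y":0,"z":-0.18,"rx":0,"ry":0,"rz":0,"claw":-1}]'

```text
time: 10.4
tool_pos: [0.5233, -0.2914, 0.2281]
tool_rot: [3.141, -0.0, 0.286]
contact_force: [-0.2, 0.6, -1.4]
opening: 0.026
grip_force: 30.0
```

```bash
cat > goal.py <<'E'
from h import *
import sys
L=float(sys.argv[1]) # TCP->spot distance along tool z
psi=float(sys.argv[2]) if len(sys.argv)>2 else .143
s=robot.observe(); R=Ro.from_euler('xyz',s['tool_rot']).as_matrix(); p=s['tool_pos']
spot=np.array([.6525,-.0126,.0432])
n=Ro.from_euler('z',.143).apply([0,-np.sin(np.radians(20)),np.cos(np.radians(20))])
# desired tool: z=-n, x along jig x (yaw psi==.143)
x=Ro.from_euler('z',.143).apply([1,0,0]); z=-n; Rg=np.c_[x,np.cross(z,x),z]
g=spot+n*L
print(s['time'],np.round(p,4),np.round(s['tool_rot'],4),np.round(s['contact_force'],2),s['opening'],s['grip_force'])
print('goal',np.round(g,4),'shift',np.round(R.T@(g-p)/.75,4),'turn',np.round(Ro.from_matrix(R.T@Rg).as_rotvec()/(np.pi/4),4))
t=p+R[:,2]*.0867; print('tip est',np.round(t,4),'in spot frame', np.round(Rg.T@(t-spot)*1000,1))
E
python3 goal.py 0.117; python3 - <<'E'
from h import *
p,d,c,M=cam('scene'); cv2.imwrite('pics/s2.png',p)
print(nets.landmark_of('scene','tip_end')[:2], nets.landmark_of('scene','probe')[:2]); s=robot.observe();R=Ro.from_euler('xyz',s['tool_rot']).as_matrix()
print(proj(s['tool_pos']+R[:,2]*.0867,c,M))
E
```

```text
10.4 [ 0.5233 -0.2914  0.2281] [ 3.141e+00 -4.000e-04  2.864e-01] [-0.24  0.61 -1.4 ] 0.026027903537525432 29.999952614307404
goal [ 0.6582 -0.0522  0.1531] shift [ 0.2626 -0.2552  0.0999] turn [0.4444 0.0313 0.1808]
tip est [ 0.5234 -0.2915  0.1414] in spot frame [-167.6  208.5 -180.4]
[] [{'pixel': [244.3, 132.4], 'conf': 0.9}, {'pixel': [139.6, 375.9], 'conf': 0.62}]
(np.float64(254.28282615900747), np.float64(135.31031719961362))
```

step_arm --steps '[{"x":0.263,"y":-0.255,"z":0.03,"rx":0.444,"ry":0.031,"rz":0.181,"claw":-1},{"x":0.263,"y":-0.255,"z":0.03,"rx":0.444,"ry":0.031,"rz":0.181,"claw":-1},{"x":0.263,"y":-0.255,"z":0.03,"rx":0.444,"ry":0.031,"rz":0.181,"claw":-1},{"x":0.263,"y":-0.255,"z":0.03,"rx":0.444,"ry":0.031,"rz":0.181,"claw":-1},{"x":0.263,"y":-0.255,"z":0.03,"rx":0.444,"ry":0.031,"rz":0.181,"claw":-1},{"x":0.263,"y":-0.255,"z":0.03,"rx":0.444,"ry":0.031,"rz":0.181,"claw":-1},{"x":0.263,"y":-0.255,"z":0.03,"rx":0.444,"ry":0.031,"rz":0.181,"claw":-1},{"x":0.263,"y":-0.255,"z":0.03,"rx":0.444,"ry":0.031,"rz":0.181,"claw":-1},{"x":0.263,"y":-0.255,"z":0.03,"rx":0.444,"ry":0.031,"rz":0.181,"claw":-1},{"x":0.263,"y":-0.255,"z":0.03,"rx":0.444,"ry":0.031,"rz":0.181,"claw":-1},{"x":0.263,"y":-0.255,"z":0.03,"rx":0.444,"ry":0.031,"rz":0.181,"claw":-1}]'

```text
time: 11.47
tool_pos: [0.658, -0.0537, 0.2051]
tool_rot: [-2.792, 0.002, 0.141]
contact_force: [-0.1, 0.3, -1.2]
opening: 0.026
grip_force: 30.0
```

```bash
python3 goal.py 0.100; python3 - <<'E'
from h import *
p,d,c,M=cam('wrist'); W=cloud(d,c,M); cv2.imwrite('pics/w4.png',p)
for q in ['tip_end','spot','probe']: print(q,[(r['pixel'],round(r['conf'],2),W[int(r['pixel'][0]),int(r['pixel'][1])]) for r in nets.landmark_of('wrist',q)[:2]])
print(proj([.6525,-.0126,.0432],c,M))
for q in ['tip_end']:
  s=robot.observe();R=Ro.from_euler('xyz',s['tool_rot']).as_matrix(); print(proj(s['tool_pos']+R[:,2]*.0867,c,M))
E
```

```text
11.4667 [ 0.658  -0.0537  0.2051] [-2.7924e+00  2.0000e-03  1.4120e-01] [-0.14  0.29 -1.22] 0.026014808819984254 29.99991774559021
goal [ 0.6574 -0.0465  0.1372] shift [0.0007 0.0219 0.0884] turn [-0.0002  0.0016 -0.003 ]
tip est [ 0.6537 -0.0243  0.1236] in spot frame [ -0.5 -16.5 -79.6]
tip_end []
spot [([190.3, 298.6], 0.76, array([ 0.65706276, -0.01128686,  0.04230873]))]
probe [([233.9, 282.5], 0.94, array([ 0.67095897, -0.04640103,  0.19187509]))]
(np.float64(194.5419963358131), np.float64(298.2856759351442))
(np.float64(217.63524002469333), np.float64(282.38624080171144))
```

View pics/w4.png

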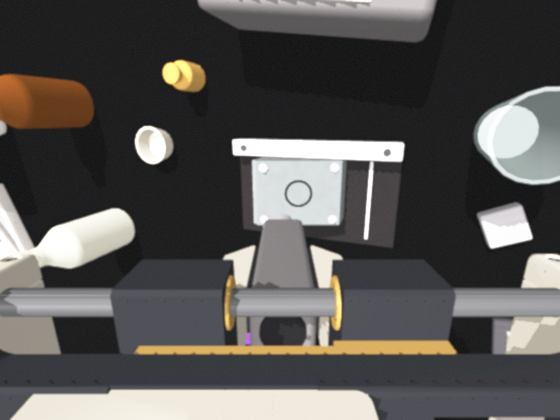

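step_arm --steps '[{"x":0.001,"y":0.022,"z":0.03,"rx":0,"ry":0.001,"rz":-0.003,"claw":-1},{"x":0.001,"y":0.022,"z":0.06,"rx":0,"ry":0.001,"rz":-0.003,"claw":-1},{"x":0.001,"y":0.022,"z":0.08,"rx":0,"ry":0.001,"rz":-0.003,"claw":-1},{"x":0.001,"y":0.022,"z":0.088,"rx":0,"ry":0.001,"rz":-0.003,"claw":-1},{"x":0.001,"y":0.022,"z":0.088,"rx":0,"ry":0.001,"rz":-0.003,"claw":-1},{"x":0.001,"y":0.022,"z":0.088,"rx":0,"ry":0.001,"rz":-0.003,"claw":-1},{"x":0.001,"y":0.022,"z":0.088,"rx":0,"ry":0.001,"rz":-0.003,"claw":-1}]'

```text
time: 12.25
tool_pos: [0.659, -0.0458, 0.1395]
tool_rot: [-2.794, -0.003, 0.144]
contact_force: [0.6, -0.1, -1.4]
opening: 0.026
grip_force: 30.0
```

```bash
python3 goal.py 0.0810; python3 - <<'E'
from h import *
s=robot.observe();R=Ro.from_euler('xyz',s['tool_rot']).as_matrix()
# probe front face in tool coords from wrist cloud
p,d,c,M=cam('wrist'); W=cloud(d,c,M); T=(W-s['tool_pos'])@R*1000
m=nets.masks_of('wrist','probe')[0]['region']; t=T[m]; k=(abs(t[:,1])<9)&(t[:,2]>-10)&(t[:,2]<42)&(t[:,0]>5)&(t[:,0]<22); t=t[k]
A=np.c_[t[:,1:],np.ones(len(t))]; print('face fit x~ay+bz+c',len(t),np.linalg.lstsq(A,t[:,0],rcond=None)[0])
p,d,c,M=cam('scene'); cv2.imwrite('pics/s3.png',cv2.resize(p[140:260,200:340],(700,600),interpolation=2))
print(nets.landmark_of('scene','tip_end')[:2]); print(proj(s['tool_pos']+R[:,2]*.0867,c,M),proj([.6525,-.0126,.0432],c,M))
E
```

```text
12.25 [ 0.659  -0.0458  0.1395] [-2.7936 -0.0032  0.1444] [ 0.62 -0.07 -1.37] 0.025970092760135625 30.00003933906555
goal [ 0.6564 -0.04    0.1193] shift [-0.0023  0.0016  0.0281] turn [ 0.0014 -0.0033  0.0031]
tip est [ 0.655  -0.0165  0.058 ] in spot frame [  1.9  -1.1 -15.4]
face fit x~ay+bz+c 962 [1.32797237e-03 2.29764625e-03 1.37725023e+01]
[]
(np.float64(213.41787110468545), np.float64(277.9936843197326)) (np.float64(215.69273778676643), np.float64(277.9793612281567))
```

View pics/s3.png

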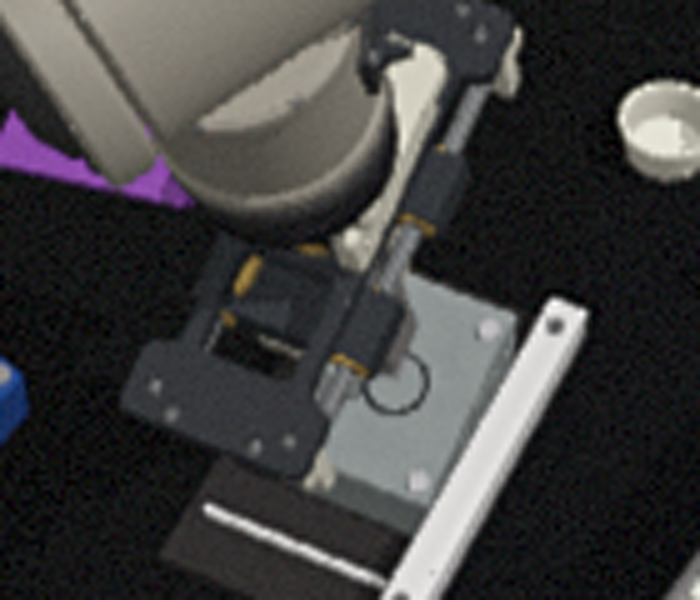

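step_arm --steps '[{"x":-0.003,"y":0.001,"z":0.005,"rx":0,"ry":-0.003,"rz":0.003,"claw":-1},{"x":-0.003,"y":0.001,"z":0.01,"rx":0,"ry":-0.003,"rz":0.003,"claw":-1},{"x":-0.003,"y":0.001,"z":0.015,"rx":0,"ry":-0.003,"rz":0.003,"claw":-1},{"x":-0.003,"y":0.001,"z":0.015,"rx":0,"ry":-0.003,"rz":0.003,"claw":-1},{"x":-0.003,"y":0.001,"z":0.015,"rx":0,"ry":-0.003,"rz":0.003,"claw":-1},{"x":-0.003,"y":0.001,"z":0.015,"rx":0,"ry":-0.003,"rz":0.003,"claw":-1}]'

```text
time: 12.95
tool_pos: [0.6556, -0.0423, 0.1271]
tool_rot: [-2.792, 0.002, 0.144]
contact_force: [-0.1, 0.1, -1.9]
opening: 0.026
grip_force: 30.0
```

```bash
cat > f.py <<'E'
from h import *
n=-Ro.from_euler('z',.143).apply([0,np.sin(np.radians(20)),-np.cos(np.radians(20))])
F=[];P=[]
for i in range(8):
    read_camera('scene'); s=robot.observe(); F.append(s['contact_force']); P.append(s['tool_pos'])
F=np.array(F); print('F mean',F.mean(0).round(2),'std',F.std(0).round(2),'along n',(F@n).mean().round(2)); print('Pstd mm',(np.std(P,0)*1e3).round(2), 'L mean',((np.mean(P,0)-[.6525,-.0126,.0432])@n*1000).round(2))
E
python3 f.py; python3 goal.py .0807
```

```text
F mean [-0.11 -0.11 -1.3 ] std [0.58 0.33 0.33] along n -1.19
Pstd mm [0.04 0.02 0.04] L mean 89.32
13.35 [ 0.6556 -0.0424  0.1273] [-2.7925e+00  2.1000e-03  1.4340e-01] [ 0.3   0.23 -0.8 ] 0.026126896309796054 29.99995529651642
goal [ 0.6564 -0.0399  0.119 ] shift [0.0016 0.0008 0.0114] turn [-0.0001  0.0027 -0.0004]
tip est [ 0.6512 -0.0131  0.0458] in spot frame [-1.4 -0.6 -2.6]
```

step_arm --steps '[{"x":0.001,"y":0.001,"z":0.002,"rx":0,"ry":0,"rz":0,"claw":-1},{"x":0.001,"y":0.001,"z":0.005,"rx":0,"ry":0,"rz":0,"claw":-1},{"x":0.001,"y":0.001,"z":0.007,"rx":0,"ry":0,"rz":0,"claw":-1},{"x":0.001,"y":0.001,"z":0.007,"rx":0,"ry":0,"rz":0,"claw":-1},{"x":0.001,"y":0.001,"z":0.007,"rx":0,"ry":0,"rz":0,"claw":-1}]'

```text
time: 13.77
tool_pos: [0.6561, -0.0412, 0.1219]
tool_rot: [-2.792, 0.002, 0.143]
contact_force: [-0.4, -0.8, -1.7]
opening: 0.0256
grip_force: 30.0
```

```bash
python3 f.py; python3 goal.py .0807
```

```text
F mean [ 0.14 -0.26 -0.91] std [0.55 0.71 0.46] along n -0.77
Pstd mm [0.01 0.01 0.02] L mean 84.01
14.1667 [ 0.6561 -0.0412  0.1221] [-2.7925e+00  2.1000e-03  1.4340e-01] [ 0.54 -1.43 -0.71] 0.02596807649065667 30.000144839286804
goal [ 0.6564 -0.0399  0.119 ] shift [ 0.0007 -0.0002  0.0044] turn [-0.0001  0.0027 -0.0004]
tip est [ 0.6517 -0.0119  0.0406] in spot frame [-0.7  0.1  2.7]
```

step_arm --steps '[{"x":0.001,"y":0,"z":0.002,"rx":0,"ry":0.003,"rz":0,"claw":-1},{"x":0.001,"y":0,"z":0.0044,"rx":0,"ry":0.003,"rz":0,"claw":-1},{"x":0.001,"y":0,"z":0.0044,"rx":0,"ry":0.003,"rz":0,"claw":-1},{"x":0.001,"y":0,"z":0.0044,"rx":0,"ry":0.003,"rz":0,"claw":-1},{"x":0.001,"y":0,"z":0.0044,"rx":0,"ry":0.003,"rz":0,"claw":-1}]'

```text
time: 14.58
tool_pos: [0.6568, -0.04, 0.119]
tool_rot: [-2.793, -0.0, 0.143]
contact_force: [0.1, -0.4, 0.4]
opening: 0.0258
grip_force: 30.0
```

```bash
sed -i 's/range(8)/range(20)/' f.py; python3 f.py; python3 goal.py .0807
```

```text
F mean [ 0.63 -0.71  0.11] std [0.5  0.5  0.56] along n 0.37
Pstd mm [0.02 0.01 0.05] L mean 80.69
15.5833 [ 0.6567 -0.04    0.119 ] [-2.7925e+00 -2.0000e-04  1.4260e-01] [ 0.35 -0.59 -1.01] 0.02563477088764013 29.99997764825821
goal [ 0.6564 -0.0399  0.119 ] shift [-0.0004 -0.0002 -0.    ] turn [-0.     -0.0004 -0.0005]
tip est [ 0.6525 -0.0106  0.0375] in spot frame [0.3 0.1 6. ]
```

step_arm --steps '[{"x":0,"y":0,"z":0.0015,"rx":0,"ry":0,"rz":0,"claw":-1},{"x":0,"y":0,"z":0.0015,"rx":0,"ry":0,"rz":0,"claw":-1},{"x":0,"y":0,"z":0.0015,"rx":0,"ry":0,"rz":0,"claw":-1}]'

```text
time: 15.83
tool_pos: [0.6567, -0.0396, 0.1178]
tool_rot: [-2.792, -0.0, 0.143]
contact_force: [1.0, 0.1, 0.4]
opening: 0.0257
grip_force: 30.0
```

```bash
python3 f.py; python3 goal.py .0796; python3 - <<'E'
from h import *
p,d,c,M=cam('wrist'); W=cloud(d,c,M); cv2.imwrite('pics/w5.png',p)
z=W[...,2]; xp=W[...,0]*.9897+W[...,1]*.1428; yp=-W[...,0]*.1428+W[...,1]*.9897
o=(.6887*.9897-.0123*.1428, -.6887*.1428-.0123*.9897)
m=(z>.014)&(z<.026)&(xp-o[0]>-.01)&(xp-o[0]<.03)&(abs(yp-o[1])<.12); print('fence x,y range',[np.round((np.nanpercentile(a[m],[1,99])-b)*1000,1) for a,b in ((xp,o[0]),(yp,o[1]))])
m=(z>.026)&(z<.066)&(xp-o[0]>-.08)&(xp-o[0]<.01)&(abs(yp-o[1])<.08); print('house',[np.round((np.nanpercentile(a[m],[1,99])-b)*1000,1) for a,b in ((xp,o[0]),(yp,o[1]))])
print(nets.landmark_of('wrist','spot')[:1],proj([.6525,-.0126,.0432],c,M))
cv2.imwrite('pics/w5c.png',cv2.resize(p[120:270,180:400],(792,540),interpolation=2))
E
```

```text
F mean [ 1.14 -0.87  0.57] std [0.54 0.58 0.46] along n 0.88
Pstd mm [0.01 0.01 0.02] L mean 79.53
16.8333 [ 0.6566 -0.0396  0.1179] [-2.7924 -0.      0.1426] [ 1.37 -0.26  1.02] 0.02633222888672644 30.000085830688477
goal [ 0.6564 -0.0395  0.118 ] shift [-0.0003 -0.0002 -0.0001] turn [-0.0001 -0.0002 -0.0004]
tip est [ 0.6524 -0.0102  0.0364] in spot frame [0.3 0.1 7.2]
fence x,y range [array([ 0.1, 18.2]), array([-93.4,  90.8])]
house [array([-60.4,   0.4]), array([-36.4,  52.2])]
[{'pixel': [217.5, 284.1], 'conf': 0.83}] (np.float64(220.94361134957708), np.float64(282.6965530924955))
```

View pics/w5c.png

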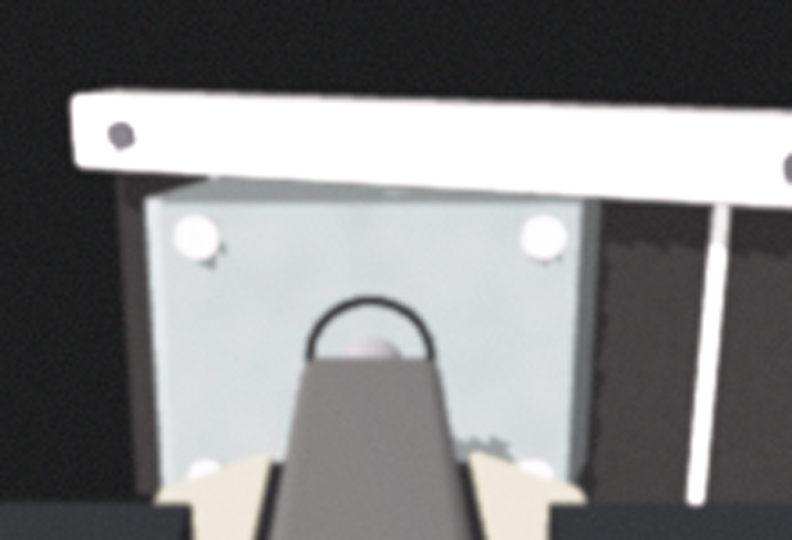

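```bash
python3 -c "
from h import *
print(robot.hand_in())"
```

```text
the job is handed in; nothing more can be done
None
```

The job is handed in: the housing is flush on the fence between the lines, and the probe is held square inside the ring. The tip is pressed in about 6 mm by force (2.1 N), or about 7 mm by measured position. It may sit up to about 2.5 mm off the ring's centre, and I had no verdict back from the judging.

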